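# Set the polariser lever and trip the shutter

### The job

Push the lever of the polariser ring round with the fingertips until its pointer points at the middle of the red rider (not the blue one), then press the green shutter button right down and let it come up again. Only push and press: do not take the lever between the fingers, do not press the button before the lever is set, and leave the lens cover on the window and the other things on the bench where they lie.

Things in the scene. Friction and masses are not known exactly. Their poses are not given: they have to be found in the camera images.
- stand: Polarised-light inspection stand, fixed to the bench: a grey disc 212 mm across and 22 mm high with a scale of black ticks on its flat top; origin at the centre of its underside, z up, on the axis of the ring. In its middle a fixed white window, 68 mm across, top 30 mm above the bench. Round the window turns the black polariser ring, 102 mm across, top 34 mm above the bench.
- polariser (a joint): Angle of the polariser ring about the stand's vertical axis, in rad, counter-clockwise seen from above; at 0 the lever points along the stand's -x axis; turns from -2.2 to 2.2, needs about 0.12 N m (about 2 N at the post) and stays where it is left.
- lever_post (a point): Centre of the yellow-tipped top of the lever's upright post, a round pin 12 mm in diameter, 68 mm from the ring's axis. The post rises from the lever bar (top 34 mm above the bench) to 73.5 mm above the bench, where this point lies. The point's frame turns with the ring: its -x axis points radially outward along the lever, z up.
- pointer_end (a point): Outer end of the lever's flat aluminium pointer bar (7 mm wide; its last 6 mm are yellow and 3 mm wide), 80 mm from the ring's axis and 31 mm above the bench. It passes inside the riders and over the scale.
- red_rider: Red index rider, a fixed round disc 12 mm across and 4 mm high on the stand's top, 88 to 97 mm from the ring's axis, on one side of the stand; it is the mark to set. Origin at the centre of its underside.
- blue_rider: Blue index rider, as the red one, on the other side of the stand; not the mark.
- lens_cover: Dark metal phone lens cover, 26 x 34 x 7 mm, with two round glasses, lying loose on the stand's window; origin at the centre of its underside.
- shutter_base: Round black housing of the shutter button, 48 mm across and 12 mm high, fixed to the bench; on the left or the right of the stand. Origin at the centre of its underside.
- shutter_top (a point): Centre of the top face of the green shutter button, 32 mm across, pressed straight down; about 22 mm above the bench when up.
- shutter (a joint): Travel of the shutter button in m: 0 up, 0.006 right down (about 5 N); springs back.
- multimeter: Orange and black multimeter, 140 x 72 x 40 mm, lying loose on the side of the stand opposite the button; origin at the centre of its underside, long side along its x.
- phone: Black phone with cracked glass, 144 x 70 x 8 mm, lying loose at the right behind; origin at the centre of its underside, long side along its x.
- tape: Orange roll of tape, 52 mm across, 12 mm high, lying loose in front; origin at the centre of its underside.
- probe_pen: Black pen, 10 x 118 x 10 mm, lying loose in front along its y; origin at the centre of its underside.
- usb_meter: Small white meter with a plug, 24 x 62 x 11 mm, lying loose at the back; origin at the centre of its underside.

How it is judged:
By the outcome, as a careful person would: the job done as asked, in the order asked, and still so for the second after the job is handed in, with the robot touching nothing.
It also fails if it takes over 51 s, if anything falls off the work surface, if the arm or the gripper's body presses on something with over 40 N, if the wrist force passes 120 N, or if a joint passes its speed limit or range.

### The arm

A 6-joint arm with a two-finger parallel gripper is mounted at the origin on a cart in front of the work surface, level with it; the furniture and walls round the work are solid. World frame = base frame: x ahead of the robot, y to its left, z up, the work surface at z = 0. Lengths are in mm, angles in degrees, forces in N, time in s.
With the tool pointing down it reaches from about 300 to 850 mm from the base axis. Payload 5.4 kg.
Tool frame: the origin (TCP) lies midway between the tips of the shut fingers; the grasp point (between the pads) lies 19 mm behind it; z points along the fingers, y is the line along which they close (so a half turn about z gives the same grasp; the last joint's range is limited). The gripper opens to 85 mm and grips with 20 to 120 N. Pads are 22 mm wide; open, the fingers measure 114 mm over their backs; the gripper's body (76 mm by 85 mm) begins 54 mm behind the grasp point. The pads swing forward as they close: fully open they stand 13 mm farther back than shut.
Start: joints at [53.279, 9.076, 91.501, -0, 79.423, -12.038], TCP at [240.126, 522.442, 203.099] pointing down, gripper open.
Joint ranges: [-166.64, 166.64], [-54.1, 131.32], [10.49, 154.53], [-73.88, 253.88], [9.74, 151.15], [-171.62, 171.62]. Speed limits (degrees/s): [147.25, 147.25, 180, 180, 180, 180].

### API

Orientations are given as a 3x3 rotation matrix whose columns are the frame's x, y, z axes.
In Python, from bench import manip gives the robot as it stands.
- The arm moves only by the tool send_rows, never from a script. Its argument "increments" is one flat list of numbers, 4 for each row, row after row: the shift along the tool's x, y, z in cm, then the turn about the tool's z in degrees. A call has 1 to 12 rows; each row shifts and turns the commanded pose from where the row before left it, along the tool's axes as they then stand; what a row does not reach is not made up. A row lasts 1/8 s, in which the tool goes at most 62.5 mm and 10.7 degrees, less where a joint would pass 70% of its speed; a pose out of reach is approached as far as the arm can. A call is refused whole if a number of a shift passes 6.25 or a number of a turn 10.7, either way. A call with a gripper value outside its range is refused whole. "claw" is the opening, from 0 (shut) to 1 (fully open), set as the call begins (left out, the last holds). The fingers move at their own pace and stop on an object; "squeeze" is the grip in N (left out, the last holds). Time passes only in rows, so rows that do not move let the fingers close. It gives the time, the measured TCP pose, the force, the opening and the grip force at its end, in the units of the state.
- manip.observe(): the state, without advancing time (a new reading comes with each control period).
- manip.snapshot(name): name is "side" or "top" or "wrist"; returns a dict with "frame" (384x512x3 uint8, blue, green, red), "fx", "fy", "cx", "cy" (pixels), "world_to_cam" (4x4, takes a point from world to camera coordinates); the wrist camera has in their place "tool_from_camera" (4x4, takes a point from camera to tool coordinates, whose origin is the TCP and whose axes are the flange's). Camera axes: x right, y down, z forward; pixel columns grow to the right and rows downward; lengths in mm; the calibration is good to about 2 mm. A picture is of the moment at which its call begins: read the wrist's pose just before it. There is no depth.
- manip.sign_off(): hands the job in; it is judged then, once.
The state is a dict: "t": time; "q": joint angles; "qvel": joint speeds; "joint_torque": joint torques, N m; "tool_pos": TCP position; "tcp_rot": TCP orientation; "wrist_force": force on the tool from outside, world axes, zero at the start; "wrist_torque": the same for the moment, N m; "grip_width": opening from 0.0 (shut) to 1.0 (fully open); "gripper_force": force on a finger pad.
Only numpy, scipy, OpenCV 4.12 (cv2) and the standard library are available. Lean on these libraries where they do the work, as an engineer would, in place of code of your own. Each camera call takes 0.05 s, during which the arm holds its last target. There are 200 camera calls.

## Working session

There is one attempt and no reset: what is moved stays moved. The work goes in short steps, Python scripts to look and compute and a tool call to move; the robot and the scene stay as the last step left them, time stands still between calls to the robot, and variables do not carry over. Pictures are saved under pics/ and viewed, at most 10 in all, crops included, and the job is handed in when it is done.

Besides the shell and the picture viewer there is one more tool, called after ">>>" as name(argument=value, ...) on one line, values as JSON. send_rows: Moves the arm, as the interface text tells. Its arguments: {"type":"object","properties":{"increments":{"type":"array","items":{"type":"number"}},"claw":{"type":"number"},"squeeze":{"type":"number"}},"required":["increments"]}

```bash
mkdir -p pics; python3 - <<'E'
from bench import manip
import cv2,numpy as np
s=manip.observe();print(s['t'],s['tool_pos'],np.round(s['tcp_rot'],3).tolist(),s['grip_width'])
for n in('top','side'):
    d=manip.snapshot(n);cv2.imwrite(f'pics/{n}0.png',d['frame'])
    np.savez(f'{n}0.npz',**d);print(n,d['fx'],d['fy'],d['cx'],d['cy'],np.round(d['world_to_cam'],3).tolist())
E
```

```text
0.0 [239.74213282 521.92188067 202.11600921] [[-0.909, 0.418, -0.001], [0.418, 0.909, -0.002], [0.0, -0.002, -1.0]] 0.9984999027555551
top 495.6278196837503 495.6278196837503 253.02651287166594 190.10172738394812 [[-0.01, -1.0, -0.008, 12.289], [-0.995, 0.011, -0.095, 582.725], [0.095, 0.007, -0.995, 1137.93], [0.0, 0.0, 0.0, 1.0]]
side 488.1986673589018 488.1986673589018 249.25478846625148 198.06179359785006 [[0.962, -0.275, -0.002, -539.189], [-0.18, -0.622, -0.762, 160.538], [0.208, 0.733, -0.648, 1047.15], [0.0, 0.0, 0.0, 1.0]]
```

View pics/top0.png

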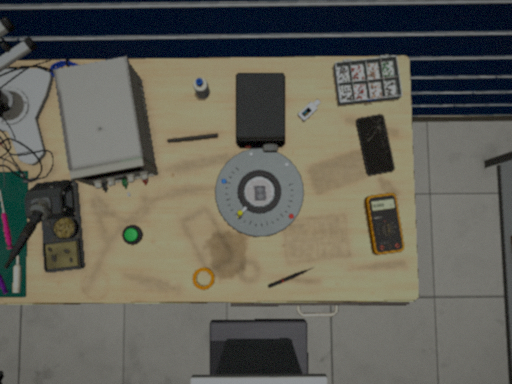

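View pics/side0.png

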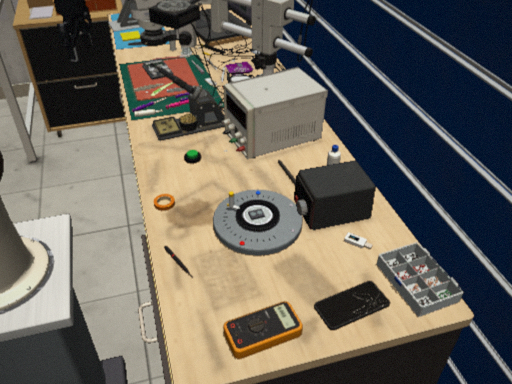

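Top view: stand near (259,192), yellow post and pointer near (240,213), red rider (292,216), blue rider (224,181), green button (132,234). The side view shows the same things, with the button on the far (left, +y) side. Next I measure them.

```bash
cat > h.py <<'E'
import cv2,numpy as np
def ray(d,uv):
    W=d['world_to_cam'];R=W[:3,:3];c=-R.T@W[:3,3]
    v=R.T@np.array([(uv[0]-d['cx'])/d['fx'],(uv[1]-d['cy'])/d['fy'],1]);return c,v
def plane(d,uv,z):
    c,v=ray(d,uv);return c+v*(z-c[2])/v[2]
def proj(d,p):
    q=d['world_to_cam']@np.append(p,1);return np.array([d['fx']*q[0]/q[2]+d['cx'],d['fy']*q[1]/q[2]+d['cy']])
def tri(a,ua,b,ub):
    c1,v1=ray(a,ua);c2,v2=ray(b,ub)
    s=np.linalg.lstsq(np.c_[v1,-v2],c2-c1,rcond=None)[0]
    p,q=c1+v1*s[0],c2+v2*s[1];return (p+q)/2,np.linalg.norm(p-q)
HUE=dict(red=(172,6),yellow=(22,32),blue=(105,125),green=(50,85))
def blobs(f,col,box,smin=140,vmin=80):
    x0,y0,x1,y1=box;h=cv2.cvtColor(f,cv2.COLOR_BGR2HSV)[y0:y1,x0:x1]
    a,b=HUE[col];H=h[...,0]
    m=((H>=a)&(H<=b)) if a<b else ((H>=a)|(H<=b))
    m=(m&(h[...,1]>=smin)&(h[...,2]>=vmin)).astype(np.uint8)
    n,l,st,ce=cv2.connectedComponentsWithStats(m)
    return sorted([(int(st[i,4]),ce[i]+[x0,y0],st[i,:4].tolist()) for i in range(1,n)],key=lambda t:-t[0])[:3]
E
python3 - <<'E'
from h import *
T=dict(np.load('top0.npz'));S=dict(np.load('side0.npz'))
bt={'red':(210,145,310,240),'blue':(210,145,310,240),'yellow':(210,145,310,240),'green':(110,215,155,255)}
bs={'red':(205,185,310,260),'blue':(205,185,310,260),'yellow':(205,185,310,260),'green':(175,140,210,170)}
z=dict(red=26,blue=26,yellow=73.5,green=22)
for c in z:
    A=blobs(T['frame'],c,bt[c]);B=blobs(S['frame'],c,bs[c])
    print(c,[(a,np.round(p,1),k) for a,p,k in A],[(a,np.round(p,1),k) for a,p,k in B])
    if A:print('  top@z',np.round(plane(T,A[0][1],z[c]),1))
    if B:print('  side@z',np.round(plane(S,B[0][1],z[c]),1))
# stand ellipse
for d,n,bx in((T,'t',(205,140,315,245)),(S,'s',(205,180,310,260))):
    f=d['frame'];x0,y0,x1,y1=bx;h=cv2.cvtColor(f,cv2.COLOR_BGR2HSV)[y0:y1,x0:x1]
    m=((h[...,1]<60)&(h[...,2]>90)).astype(np.uint8)
    m=cv2.morphologyEx(m,cv2.MORPH_OPEN,np.ones((3,3)))
    cs=max(cv2.findContours(m,cv2.RETR_EXTERNAL,cv2.CHAIN_APPROX_NONE)[0],key=cv2.contourArea)
    e=cv2.fitEllipse(cv2.convexHull(cs));c=np.array(e[0])+[x0,y0];print(n,e,c,np.round(plane(d,c,22),1))
    cv2.imwrite(f'pics/z{n}.png',cv2.resize(f[y0:y1,x0:x1],None,fx=5,fy=5,interpolation=cv2.INTER_CUBIC))
E
```

```text
red [(9, array([291., 216.]), [80, 70, 3, 3])] [(15, array([241.7, 242.7]), [35, 56, 5, 4]), (6, array([296.3, 196.8]), [91, 10, 2, 4])]
  top@z [521.1 -82.2  26. ]
  side@z [519.8 -82.5  26. ]
blue [(9, array([223.3, 180.9]), [12, 35, 4, 3])] [(10, array([257.5, 192.2]), [51, 6, 4, 3])]
  top@z [605.6  76.   26. ]
  side@z [603.6  75.2  26. ]
yellow [(16, array([239.4, 212.8]), [28, 66, 4, 5])] [(21, array([231., 193.]), [24, 6, 5, 6]), (2, array([227. , 204.5]), [22, 19, 1, 2])]
  top@z [527.6  37.   73.5]
  side@z [526.6  34.6  73.5]
green [(143, array([130.4, 234.2]), [14, 13, 14, 13])] [(57, array([192. , 153.2]), [12, 10, 11, 7])]
  top@z [482.5 295.   22. ]
  side@z [479.9 291.   22. ]
t ((54.103294372558594, 51.89224624633789), (88.4916000366211, 89.7349853515625), 86.10261535644531) [259.10329437 191.89224625] [579.   -8.2  22. ]
s ((52.382728576660156, 39.53171920776367), (61.20088577270508, 88.91793060302734), 91.12489318847656) [257.38272858 219.53171921] [576. -16.  22.]
```

View pics/zt.png

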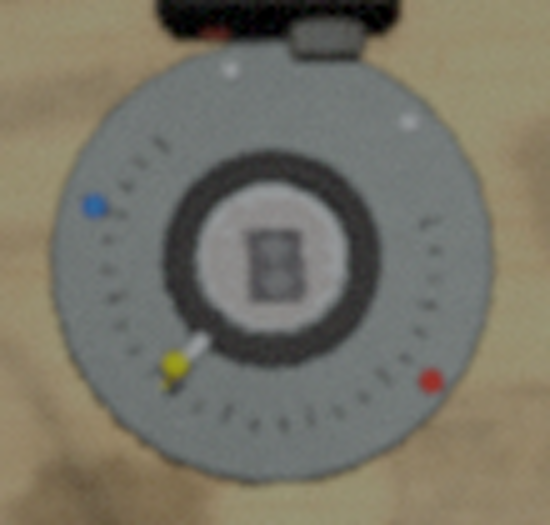

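Checks: the red rider is 94 mm from the axis, the blue one 88 and the post 68, so the heights and sizes agree. The lever is at 138.7° and red is at about 232°, so I need a CCW push of about 93°. I'll move over the stand and shut the fingers.

>>> send_rows(increments=[-3.95,-2.42,0,0,-3.95,-2.42,0,0,-3.95,-2.42,0,0,-3.95,-2.42,0,0,-3.95,-2.42,0,0,-3.95,-2.42,0,0,-3.95,-2.42,0,0,-3.95,-2.42,0,0,-3.95,-2.42,0,0,-3.95,-2.42,0,0,-3.95,-2.42,0,0,-3.95,-2.42,0,0], claw=0)

```text
t: 1.6
tool_pos: [549.9, 59.3, 202.6]
tcp_rot: [[-0.909, 0.418, -0.001], [0.418, 0.909, 0.0], [0.001, -0.0, -1.0]]
wrist_force: [-0.0, 0.4, -0.5]
grip_width: 0.0
gripper_force: 0.0
```

>>> send_rows(increments=[0,0,0,8.9,0,0,0,8.9,0,0,0,8.9,0,0,0,8.9,0,0,0,8.9,0,0,0,8.9,0,0,0,8.9,0,0,0,8.9,0,0,0,8.9,0,0,0,8.9,0,0,0,8.9,0,0,0,8.7])

```text
t: 3.1
tool_pos: [549.2, 60.7, 202.5]
tcp_rot: [[0.664, 0.748, -0.001], [0.748, -0.664, 0.0], [-0.001, -0.001, -1.0]]
wrist_force: [-0.2, -0.3, 0.0]
grip_width: -0.001
gripper_force: 0.0
```

```bash
cat >> h.py <<'E'
def wrist(manip):
    s=manip.observe();d=manip.snapshot('wrist')
    M=np.eye(4);M[:3,:3]=s['tcp_rot'];M[:3,3]=s['tool_pos']
    d['world_to_cam']=np.linalg.inv(M@np.array(d['tool_from_camera']));return s,d
E
python3 - <<'E'
from bench import manip
from h import *
s,d=wrist(manip);np.savez('w1.npz',**d);cv2.imwrite('pics/w1.png',d['frame'])
print(s['t'],s['tool_pos'],np.round(s['tcp_rot'],3).tolist(),s['grip_width'],s['wrist_force'])
for n,p in dict(c=(579,-8.2,30),red=(521,-82.2,26),post=(527.6,37,73.5)).items():print(n,proj(d,np.array(p)))
E
```

```text
3.1 [549.17747209  60.66595095 202.54592144] [[0.664, 0.748, -0.001], [0.748, -0.664, 0.0], [-0.001, -0.001, -1.0]] -0.0009201050210937668 [-0.20343561 -0.34049796  0.03100783]
c [314.03889419 183.70111782]
red [313.63926339 255.86101904]
post [252.95277611 197.26420905]
```

View pics/w1.png

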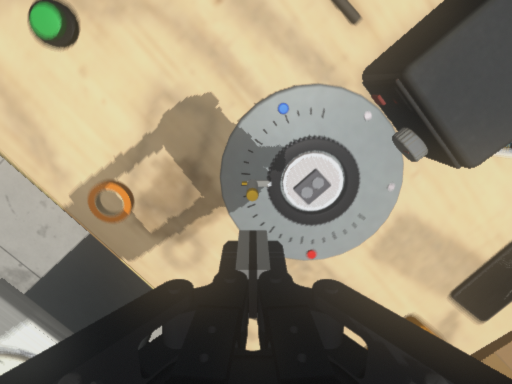

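The wrist view shows the post at (252,196), the window centre at (314,182) and the red rider at (312,254). These match the projections to a pixel or so, and the fingertips at (253,235) are behind the post. I'll descend to z≈50, make contact, and push CCW.

>>> send_rows(increments=[0,0,3.8,0,0,0,3.8,0,0,0,3.8,0,0,0,3.8,0,0,0,0,0,-0.5,0,0,0,-0.5,0,0,0,-0.5,0,0,0])

```text
t: 4.15
tool_pos: [540.4, 48.9, 52.6]
tcp_rot: [[0.66, 0.752, 0.003], [0.752, -0.66, -0.0], [0.001, 0.002, -1.0]]
wrist_force: [0.8, 0.3, -0.4]
grip_width: -0.003
gripper_force: 0.0
```

>>> send_rows(increments=[-0.6,-0.12,0,-5,-0.6,-0.12,0,-5,-0.6,-0.12,0,-5,-0.6,-0.12,0,-5,-0.6,-0.12,0,-5,-0.6,-0.12,0,-5,-0.6,-0.12,0,-5,-0.6,-0.12,0,-5])

```text
t: 5.15
tool_pos: [512.2, 9.6, 51.8]
tcp_rot: [[0.019, 1.0, 0.001], [1.0, -0.019, -0.0], [-0.0, 0.001, -1.0]]
wrist_force: [-0.7, 0.8, -0.2]
grip_width: 0.001
gripper_force: 0.0
```

```bash
cat > m.py <<'E'
from bench import manip
from h import *
import sys
s,d=wrist(manip);cv2.imwrite(f'pics/{sys.argv[1]}.png',d['frame']);np.savez(f'{sys.argv[1]}.npz',**d)
print(s['t'],np.round(s['tool_pos'],1),s['wrist_force'])
C=np.array([579,-8.2])
for c,z in(('red',26),('yellow',73.5),('yellow',31)):
    for a,p,k in blobs(d['frame'],c,(0,0,512,384)):
        w=plane(d,p,z)[:2];r=w-C
        print(c,z,a,np.round(p,1),np.round(w,1),'r %.1f ang %.2f'%(np.hypot(*r),np.degrees(np.arctan2(r[1],r[0]))%360))
E
python3 m.py w2
```

```text
5.15 [512.2   9.6  51.8] [-0.66188039  0.80780208 -0.16992384]
red 26 39 [ 75.9 283.8] [384.3 -47.1] r 198.5 ang 191.29
yellow 73.5 458 [284.6 185. ] [527.5  39.4] r 70.1 ang 137.29
yellow 73.5 46 [267.9 157.2] [519.4  53.4] r 85.7 ang 134.06
yellow 31 458 [284.6 185. ] [531.7  25.6] r 58.1 ang 144.46
yellow 31 46 [267.9 157.2] [521.3  43.6] r 77.5 ang 138.07
```

View pics/w2.png

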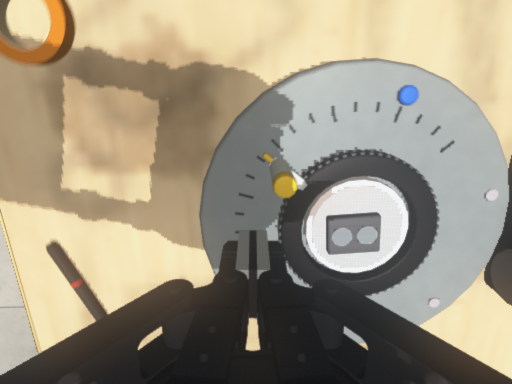

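The lever still reads 138° although the fingertips have passed it. In w2 the post is at (284,185), the pointer tip at (268,157) and the fingertips at about (253,237). I'll check with the fixed cameras.

```bash
python3 - <<'E'
from bench import manip
from h import *
s=manip.observe();w=dict(np.load('w2.npz'))
print('tcp in wrist',proj(w,s['tool_pos']),'c',proj(w,np.array([579,-8.2,30])),'tcp w1',proj(dict(np.load('w1.npz')),np.array([549.2,60.7,202.5])))
out=[]
for n,b in(('top',(205,140,315,245)),('side',(190,150,310,260))):
    d=manip.snapshot(n);np.savez(n+'1.npz',**d);f=d['frame']
    for c,z in(('yellow',73.5),):
        for a,p,k in blobs(f,c,b):print(n,a,p,plane(d,p,z))
    print('tcp',n,proj(d,s['tool_pos']))
    out.append(cv2.resize(f[b[1]:b[3],b[0]:b[2]],(395,400),interpolation=cv2.INTER_CUBIC))
cv2.imwrite('pics/ts1.png',np.hstack(out))
E
```

```text
tcp in wrist [253.96038796 223.72046654] c [355.56099237 231.91392853] tcp w1 [253.54596285 221.83961412]
tcp top [251.95061757 219.8557214 ]
side 4 [227.5 204.5] [509.11358313  -2.44706736  73.5       ]
tcp side [227.84356924 208.19748223]
```

View pics/ts1.png

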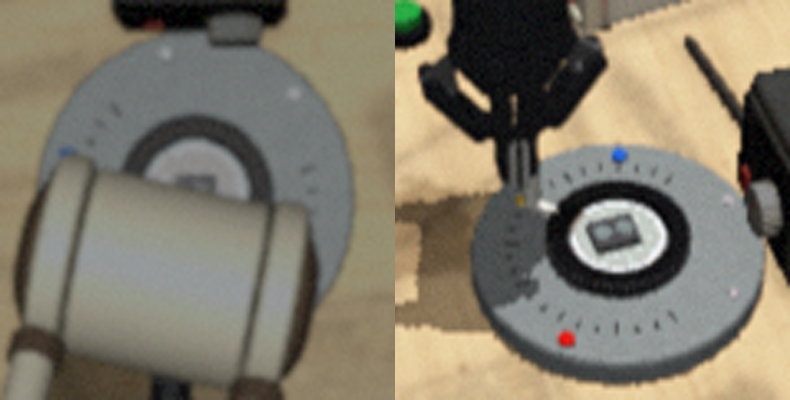

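In the fixed views the lever is unmoved. The fingertips stop visibly short of the projected TCP: in the side view the pointer tip at (227.5,204.5) shows below them, while the TCP projects to row 208. They may have passed above the post, so I'll measure where the tips really are.

```bash
python3 - <<'E'
from h import *
a=np.load('side0.npz')['frame'].astype(int);b=np.load('side1.npz')['frame'].astype(int)
D=np.abs(a-b).max(2)
print('diff cols 216-240, rows 180-215');
for r in range(184,214):print(r,' '.join('%3d'%v for v in D[r,216:241]))
S=dict(np.load('side1.npz'))
for z in(52,60,66,72,78,84):print(z,proj(S,np.array([512.2,9.6,z])))
W=dict(np.load('w2.npz'))
for z in(52,60,66,72,78,84):print('w',z,[np.round(proj(W,np.array([512.2+dy,9.6+dx,z])),0).tolist() for dx in(-11,0,11) for dy in(0,10)])
f=cv2.cvtColor(W['frame'],cv2.COLOR_BGR2GRAY)
for r in range(205,262,3):print(r,f[r,228:282:2])
E
```

```text
diff cols 216-240, rows 180-215
184 166 172 176 187 190 190 193 196 195 182 183 205 212 209 215 208 210 204 201 189 164 167 169 145  95
185 168 173 172 187 183 192 191 195 198 195 196 212 206 205 208 206 205 206 163 105  52  56  68  45  18
186 177 180 168 182 185 180 191 187 194 200 205 199 200 206 207 201 200 154  68  19  16   6   2  13  12
187 190 160 150 161 166 192 178 198 191 190 196 193 199 203 207 207 188  99   5  11  17  14  15  11  16
188 144  84  41  55 149 182 170 179 179 171 163 185 168 166 193 203 165  64  14  13  12  10  12   8  16
189  43  11  15   3 107 178 179 177 158 140 126 155 140 128 169 187 151  52  15  15  13   9  11   9  11
190  12  11  17   2  99 176 183 177 141 112 108 158 139 117 139 192 145  54  19  13  11  16  11  14  13
191   8  13  11  10 100 180 184 184 141  98 115 164 145 122 147 203 163  55  11  10  13  10  14  12  10
192  11  12  12   2 101 186 193 183 151 109 110 159 148 131 155 210 185  78  12  12  14  14  11  15   8
193  11  18  12   7 105 188 199 191 155 114 113 148 133 123 154 207 188  77  11  13  12  10  12  10  15
194  13  12  11   2  82 187 
[... 4172 characters left out ...]
 43  69  97  97  97
  96 103 168 173 173 173 172  98  53]
241 [ 61  57  56  56  55  96  98  98  98  98  93  46  43  42  68  97  97  96
  97  97  67  62  61  62  62  79 106]
244 [52 51 50 50 51 95 99 98 98 98 93 44 43 43 60 97 97 97 97 96 59 45 44 45
 46 46 48]
247 [53 52 50 49 52 96 98 98 97 98 92 43 42 41 60 96 96 96 96 96 68 44 44 45
 44 45 46]
250 [53 52 51 50 56 97 99 98 98 97 92 43 41 41 60 96 96 96 97 96 78 44 44 44
 43 44 46]
253 [54 53 52 51 61 98 98 98 97 97 91 43 42 41 55 97 96 95 96 96 91 43 43 44
 45 45 46]
256 [55 55 54 53 67 98 98 97 97 97 91 42 41 41 52 96 95 95 96 96 92 48 45 47
 46 48 49]
259 [52 51 50 50 75 98 97 97 98 96 91 41 40 39 53 95 96 96 95 96 92 46 40 42
 43 43 43]
```

Both views put the real fingertips about 28 mm behind the reported TCP, at z≈80, so they passed over the 73.5 mm post. I'll go back behind the post and lower to TCP z≈25. That is clear of the disc whichever value is right, and should put the tips at about 53.

>>> send_rows(increments=[0,0,-4,0,1.3,0.9,0,10,1.52,0.62,0,10,1.61,0.35,0,10,1.63,0.06,0,10,0,0,0,0])

```text
t: 6.05
tool_pos: [548.9, 64.6, 91.4]
tcp_rot: [[0.658, 0.753, 0.001], [0.753, -0.658, 0.0], [0.0, 0.0, -1.0]]
wrist_force: [-0.4, -0.0, -0.6]
grip_width: -0.004
gripper_force: 0.0
```

```bash
python3 - <<'E'
from bench import manip
import numpy as np
s=manip.observe();R=s['tcp_rot'];p=s['tool_pos'];print(p,np.round(R,3).tolist(),'to target, tool axes',R.T@(np.array([549,60.7,25])-p))
E
```

```text
[548.85510287  64.64549454  91.37956719] [[0.658, 0.753, 0.001], [0.753, -0.658, 0.0], [0.0, 0.0, -1.0]] to target, tool axes [-2.89997822  2.6784278  66.37959787]
```

>>> send_rows(increments=[-0.3,0.27,2,0,0,0,2,0,0,0,1.6,0,0,0,1,0,0,0,0,0])

```text
t: 6.68
tool_pos: [547.9, 59.9, 24.5]
tcp_rot: [[0.659, 0.752, -0.001], [0.752, -0.659, 0.0], [-0.001, -0.001, -1.0]]
wrist_force: [0.2, 0.8, 0.1]
grip_width: 0.0
gripper_force: 0.0
```

>>> send_rows(increments=[-0.5,0,0,0,-0.5,0,0,0,-0.5,0,0,0,-0.6,-0.12,0,-5,-0.6,-0.12,0,-5,-0.6,-0.12,0,-5,-0.6,-0.12,0,-5])

```text
t: 7.55
tool_pos: [522.2, 31.2, 25.8]
tcp_rot: [[0.36, 0.933, 0.003], [0.933, -0.36, 0.0], [0.001, 0.002, -1.0]]
wrist_force: [1.9, 0.6, 0.3]
grip_width: -0.005
gripper_force: 1.0
```

```bash
python3 m.py w3
```

```text
7.55 [522.2  31.2  25.8] [1.92804761 0.56447657 0.3017786 ]
```

Contact now: about 2 N, as specified. I'll continue the arc.

>>> send_rows(increments=[-0.6,-0.12,0,-5,-0.6,-0.12,0,-5,-0.6,-0.12,0,-5,-0.6,-0.12,0,-5,-0.6,-0.12,0,-5,-0.6,-0.12,0,-5,-0.6,-0.12,0,-5,-0.6,-0.12,0,-5])

```text
t: 8.6
tool_pos: [509.0, -14.7, 25.4]
tcp_rot: [[-0.322, 0.947, 0.001], [0.947, 0.322, 0.001], [0.0, 0.001, -1.0]]
wrist_force: [-0.4, 1.9, 0.4]
grip_width: -0.002
gripper_force: 1.0
```

```bash
cat > m2.py <<'E'
from bench import manip
from h import *
s=manip.observe();C=np.array([579,-8.2]);r=s['tool_pos'][:2]-C
print(s['t'],np.round(s['tool_pos'],1),'r %.1f ang %.1f'%(np.hypot(*r),np.degrees(np.arctan2(r[1],r[0]))%360),'phi %.1f'%np.degrees(np.arctan2(s['tcp_rot'][1,0],s['tcp_rot'][0,0])))
for n,b in(('side',(190,170,310,260)),('top',(205,140,315,245))):
    d=manip.snapshot(n)
    for c,z in(('yellow',73.5),('yellow',31),('red',26)):
        for a,p,k in blobs(d['frame'],c,b):
            w=plane(d,p,z)[:2];r=w-C
            print(n,c,z,a,np.round(p,1),'r %.1f ang %.2f'%(np.hypot(*r),np.degrees(np.arctan2(r[1],r[0]))%360))
E
python3 m2.py
```

```text
8.6 [509.  -14.7  25.4] r 70.3 ang 185.3 phi 108.8
side yellow 73.5 20 [233.  213.6] r 71.2 ang 202.73
side yellow 73.5 1 [230. 227.] r 106.3 ang 219.08
side yellow 31 20 [233.  213.6] r 57.8 ang 161.68
side yellow 31 1 [230. 227.] r 76.5 ang 198.00
side red 26 15 [241.7 242.7] r 95.0 ang 231.47
side red 26 8 [296.2 197. ] r 117.3 ang 19.61
```

>>> send_rows(increments=[-0.6,-0.12,0,-5,-0.6,-0.12,0,-5,-0.6,-0.12,0,-5,-0.6,-0.12,0,-5,-0.6,-0.12,0,-5,-0.36,-0.08,0,-3,0,0,0,0])

```text
t: 9.57
tool_pos: [519.7, -47.0, 25.0]
tcp_rot: [[-0.726, 0.687, -0.0], [0.687, 0.726, -0.0], [0.0, -0.0, -1.0]]
wrist_force: [-0.2, 0.5, 0.9]
grip_width: 0.003
gripper_force: 0.1
```

>>> send_rows(increments=[1,0,0,0,1,0,0,0,0,0,-5,0,0,0,-5,0,2,0,-5,0,4,0,-2.5,0,0,0,0,0])

```text
t: 10.45
tool_pos: [461.6, 9.2, 202.5]
tcp_rot: [[-0.729, 0.684, 0.005], [0.684, 0.729, -0.001], [-0.004, 0.003, -1.0]]
wrist_force: [0.2, 0.9, -0.5]
grip_width: -0.001
gripper_force: 0.0
```

```bash
python3 m.py w4; python3 m2.py
```

```text
10.45 [461.6   9.2 202.5] [ 0.17703126  0.89089544 -0.50646771]
red 26 36 [232.9 238.4] [518.9 -77.3] r 91.6 ang 229.02
red 26 23 [ 60.1 322.7] [ 451.3 -329. ] r 345.3 ang 248.30
red 26 20 [ 74.1 304.9] [ 446.8 -293. ] r 314.0 ang 245.10
10.5 [461.4   8.5 200.9] r 118.7 ang 171.9 phi 136.8
side yellow 73.5 21 [243.8 219.3] r 70.3 ang 227.44
side yellow 73.5 5 [242.6 234.2] r 114.2 ang 236.91
side yellow 31 21 [243.8 219.3] r 36.5 ang 191.89
side yellow 31 5 [242.6 234.2] r 74.5 ang 226.40
side red 26 15 [241.7 242.7] r 95.0 ang 231.47
side red 26 7 [296.4 197.1] r 117.3 ang 19.28
top yellow 73.5 19 [281.5 210. ] r 67.9 ang 227.07
top yellow 31 19 [281.5 210. ] r 67.9 ang 229.73
top red 26 9 [291. 216.] r 94.0 ang 231.96
```

View pics/w4.png

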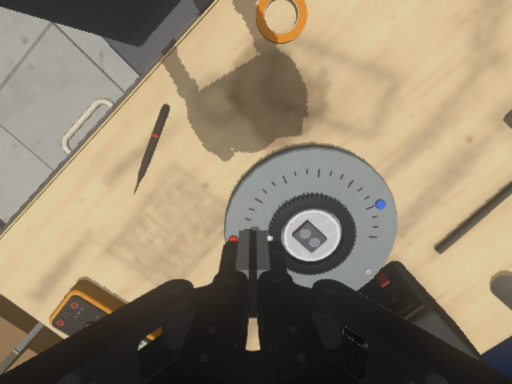

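The view shows the red rider at (233,239), partly hidden by the fingers, with the window centre at (312,236). I'll shift so the pointer comes clear into view.

>>> send_rows(increments=[-4,-0.5,0,0,-4,-0.5,0,0,-2,-0.5,0,0,0,0,0,0,0,0,0,0])

```text
t: 11.22
tool_pos: [523.5, -70.9, 199.5]
tcp_rot: [[-0.728, 0.685, -0.001], [0.685, 0.728, 0.001], [0.002, -0.0, -1.0]]
wrist_force: [-0.5, 0.7, -0.4]
grip_width: 0.003
gripper_force: 0.0
```

```bash
cat > m3.py <<'E'
from bench import manip
from h import *
import sys
s,d=wrist(manip);np.savez(sys.argv[1]+'.npz',**d);f=d['frame']
print(s['t'],np.round(s['tool_pos'],1))
p0=proj(d,np.array([579,-8.2,30]))
h=cv2.cvtColor(f,cv2.COLOR_BGR2HSV);m=((h[...,1]<50)&(h[...,2]>190)).astype(np.uint8)
cs=[c for c in cv2.findContours(m,cv2.RETR_EXTERNAL,cv2.CHAIN_APPROX_NONE)[0] if np.linalg.norm(c.reshape(-1,2).mean(0)-p0)<30]
c=max(cs,key=cv2.contourArea);e=cv2.fitEllipse(cv2.convexHull(c));C=plane(d,e[0],30)[:2];print('pred',p0,'window',e,'C',C)
for cc in(C,np.array([579,-8.2])):
  for col,z in(('red',26),('yellow',73.5),('yellow',31)):
    for a,p,k in blobs(f,col,(150,60,400,300)):
        r=plane(d,p,z)[:2]-cc;print(col,z,a,np.round(p,1),'r %.1f ang %.2f'%(np.hypot(*r),np.degrees(np.arctan2(r[1],r[0]))%360))
E
python3 m3.py w5
python3 -c "
from h import *
f=np.load('w5.npz')['frame'];cv2.imwrite('pics/w5.png',cv2.resize(f[60:300,150:400],None,fx=2.4,fy=2.4))"
```

```text
11.225 [523.5 -70.9 199.5]
pred [330.60144556 156.00546437] window ((332.82147216796875, 153.88540649414062), (58.746826171875, 64.12619018554688), 52.4556770324707) C [578.82517296  -4.98016551]
red 26 70 [246.  161.1] r 94.3 ang 232.12
yellow 73.5 103 [272.2 164.9] r 68.0 ang 227.81
yellow 73.5 10 [262.  156.5] r 78.0 ang 221.64
yellow 31 103 [272.2 164.9] r 66.3 ang 237.16
yellow 31 10 [262.  156.5] r 76.5 ang 228.70
red 26 70 [246.  161.1] r 91.9 ang 230.80
yellow 73.5 103 [272.2 164.9] r 65.7 ang 225.81
yellow 73.5 10 [262.  156.5] r 76.1 ang 219.74
yellow 31 103 [272.2 164.9] r 63.8 ang 235.45
yellow 31 10 [262.  156.5] r 74.2 ang 226.96
```

View pics/w5.png

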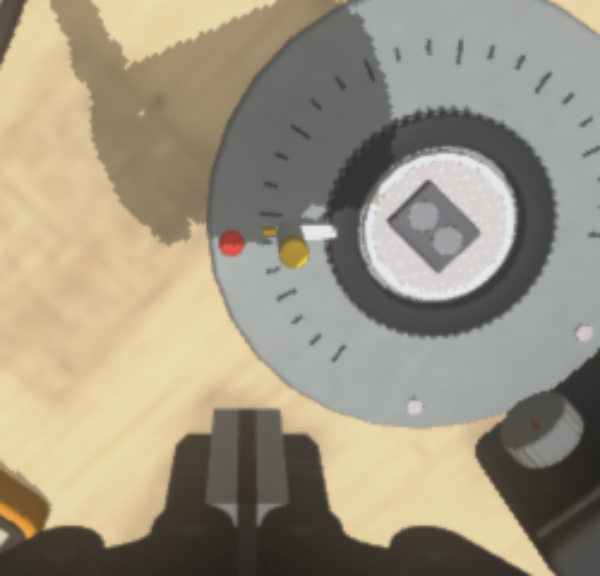

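Clear view: red at (246,161), pointer tip (262,156), post (272,165) and window centre (333,154), in full-frame pixels. The pointer reads about 228.2° and red 232.1°, so roughly 4° remain. I'll go back behind the post.

>>> send_rows(increments=[2,0.75,0,0,1.92,0.73,0,0,0,0,4.5,0,0,0,4.5,0,0,0,4.5,0,0,0,3.95,0,0,0,0,0,0,0,0,0])

```text
t: 12.28
tool_pos: [506.8, -33.6, 27.4]
tcp_rot: [[-0.729, 0.685, 0.002], [0.685, 0.729, -0.001], [-0.002, 0.001, -1.0]]
wrist_force: [0.2, -0.4, -0.1]
grip_width: 0.002
gripper_force: 0.0
```

```bash
python3 - <<'E'
from bench import manip
import numpy as np
s=manip.observe();R=s['tcp_rot'];p=s['tool_pos'];print(s['t'],p,'to last push pose, tool axes',R.T@(np.array([519.7,-47,25])-p),'phi',np.degrees(np.arctan2(R[1,0],R[0,0])))
E
```

```text
12.275 [506.78762925 -33.60483033  27.39102811] to last push pose, tool axes [-18.57747971  -0.91725949   2.43162223] phi 136.76572404006924
```

>>> send_rows(increments=[-0.6,0,0,0,-0.6,0,0,0,-0.65,0,0,0,-0.24,-0.05,0,-2,-0.24,-0.05,0,-2,0,0,0,0,0,0,0,0])

```text
t: 13.15
tool_pos: [522.4, -50.9, 25.7]
tcp_rot: [[-0.774, 0.634, 0.0], [0.634, 0.774, -0.0], [-0.0, -0.0, -1.0]]
wrist_force: [0.7, -0.1, 0.3]
grip_width: -0.007
gripper_force: 0.0
```

>>> send_rows(increments=[1,0,0,0,1,0,0,0,0,0,-4.5,0,0,0,-4.5,0,0,0,-4.5,0,-2,-0.7,-4,0,-3,-0.8,0,0,0,0,0,0,0,0,0,0])

```text
t: 14.28
tool_pos: [534.8, -80.3, 199.8]
tcp_rot: [[-0.774, 0.633, -0.002], [0.633, 0.774, 0.001], [0.002, -0.0, -1.0]]
wrist_force: [-0.3, -0.5, 0.3]
grip_width: -0.0
gripper_force: 0.0
```

```bash
python3 m3.py w6;python3 m2.py
```

```text
14.275 [534.8 -80.3 199.8]
pred [331.1960353  147.95042753] window ((333.67431640625, 146.04698181152344), (58.7918815612793, 64.8421859741211), 44.8770751953125) C [578.98612258  -4.95413483]
red 26 76 [245.7 147.3] r 94.5 ang 232.02
yellow 73.5 102 [272.2 155.6] r 68.5 ang 231.40
yellow 73.5 13 [262.2 147.8] r 78.3 ang 225.88
yellow 31 102 [272.2 155.6] r 66.6 ang 239.54
yellow 31 13 [262.2 147.8] r 76.7 ang 232.02
red 26 76 [245.7 147.3] r 91.9 ang 230.76
yellow 73.5 102 [272.2 155.6] r 66.0 ang 229.63
yellow 73.5 13 [262.2 147.8] r 76.0 ang 224.17
yellow 31 102 [272.2 155.6] r 63.8 ang 238.05
yellow 31 13 [262.2 147.8] r 74.2 ang 230.47
14.325 [534.8 -80.2 199.8] r 84.5 ang 238.5 phi 140.7
side yellow 73.5 16 [245.5 220.2] r 71.6 ang 231.21
side yellow 73.5 2 [244.  234.5] r 114.2 ang 238.47
side yellow 31 16 [245.5 220.2] r 34.9 ang 199.68
side yellow 31 2 [244.  234.5] r 74.0 ang 228.90
side red 26 15 [241.7 242.7] r 95.0 ang 231.47
side red 26 7 [296.1 196.7] r 117.8 ang 20.09
top yellow 73.5 10 [282.7 209.3] r 68.8 ang 229.53
top yellow 31 10 [282.7 209.3] r 69.1 ang 232.24
top red 26 1 [290. 217.] r 93.6 ang 229.95
```

```bash
python3 -c "
from h import *
f=np.load('w6.npz')['frame'];cv2.imwrite('pics/w6.png',cv2.resize(f[105:190,225:375],None,fx=5,fy=5,interpolation=cv2.INTER_CUBIC))
from bench import manip
s=manip.observe();R=s['tcp_rot'];print('to above button',R.T@(np.array([481.5,293.5,120])-s['tool_pos']))"
```

```text
to above button [277.83773362 255.65414432  80.30597814]
```

View pics/w6.png

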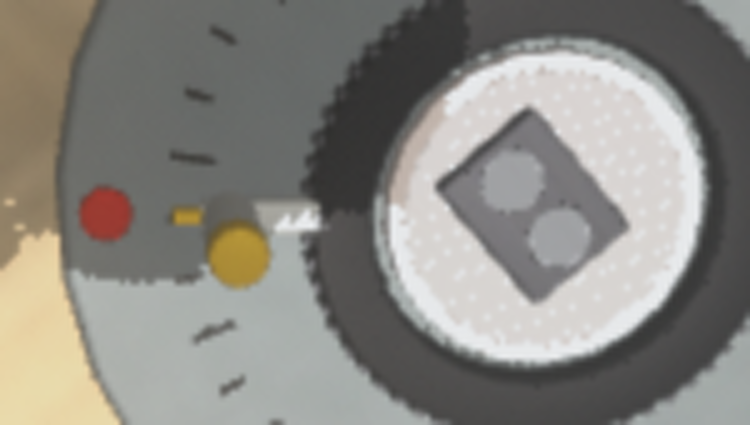

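The pointer tip at (187,216), the red rider (106,213) and the window centre (about 543,206) are in line, within about half a degree, and the lens cover is still in place. Now over to the button.

>>> send_rows(increments=[2.79,2.57,0,0,2.79,2.57,0,0,2.79,2.57,0,0,2.79,2.57,0,0,2.79,2.57,0,0,2.79,2.57,0,0,2.79,2.57,0,0,2.79,2.57,0,0,2.79,2.57,0,0,2.79,2.57,0,0,0,0,0,0])

```text
t: 15.8
tool_pos: [481.2, 296.5, 200.3]
tcp_rot: [[-0.777, 0.63, -0.001], [0.63, 0.777, 0.0], [0.001, -0.0, -1.0]]
wrist_force: [0.4, 0.2, 0.3]
grip_width: 0.003
gripper_force: 0.0
```

>>> send_rows(increments=[0,0,4,0,0,0,4,0,0,0,4,0,0,0,4,0,0,0,1.5,0,0,0,0,0,0,0,0,0])

```text
t: 16.68
tool_pos: [484.2, 294.7, 27.6]
tcp_rot: [[-0.774, 0.633, 0.003], [0.633, 0.774, 0.001], [-0.002, 0.003, -1.0]]
wrist_force: [0.9, -0.1, 0.5]
grip_width: 0.002
gripper_force: 0.0
```

```bash
python3 - <<'E'
from bench import manip
from h import *
s,d=wrist(manip);p=s['tool_pos'];print(p,s['wrist_force'],'need',s['tcp_rot'].T@(np.array([481.5,295,0])-p))
for a,c,k in blobs(d['frame'],'green',(0,0,512,384)):print(a,c,k,plane(d,c,22))
e=manip.snapshot('side');print([(a,c,plane(e,c,22)) for a,c,k in blobs(e['frame'],'green',(175,140,210,170))])
E
```

```text
[484.20133654 294.71456463  27.57490497] [ 0.90676586 -0.05272988  0.46654928] need [ 2.32148797 -1.56824393 27.56638136]
1092 [255.04120879 209.22893773] [236, 190, 39, 39] [479.18775364 299.81083301  22.        ]
2 [235.  207.5] [235, 207, 1, 2] [470.84509299 291.37776871  22.        ]
1 [237. 199.] [237, 199, 1, 1] [467.51166735 295.73069975  22.        ]
[(50, array([191.68, 152.76]), array([479.40284524, 293.54062616,  22.        ]))]
```

>>> send_rows(increments=[0.4,0,0,0,0,0,1.5,0,0,0,1.0,0,0,0,0.4,0,0,0,0,0])

```text
t: 17.4
tool_pos: [479.1, 296.6, -4.1]
tcp_rot: [[-0.774, 0.633, -0.001], [0.633, 0.774, -0.0], [0.001, -0.001, -1.0]]
wrist_force: [0.9, 0.4, -0.2]
grip_width: 0.0
gripper_force: 0.0
```

>>> send_rows(increments=[0,0,0.2,0,0,0,0.2,0,0,0,0,0])

```text
t: 17.77
tool_pos: [480.0, 297.0, -7.0]
tcp_rot: [[-0.774, 0.633, 0.001], [0.633, 0.774, 0.0], [-0.001, 0.001, -1.0]]
wrist_force: [0.6, 0.4, 2.5]
grip_width: -0.003
gripper_force: 0.9
```

>>> send_rows(increments=[0,0,0.2,0,0,0,0.2,0,0,0,0,0])

```text
t: 18.15
tool_pos: [480.0, 297.0, -11.1]
tcp_rot: [[-0.774, 0.633, 0.001], [0.633, 0.774, 0.0], [-0.0, 0.001, -1.0]]
wrist_force: [-0.3, -0.0, 4.7]
grip_width: -0.006
gripper_force: 2.1
```

Contact came where the measured tip offset predicts. I'll go on until the force jumps at the stop.

>>> send_rows(increments=[0,0,0.15,0,0,0,0,0])

```text
t: 18.4
tool_pos: [480.0, 297.0, -12.2]
tcp_rot: [[-0.774, 0.633, 0.001], [0.633, 0.774, 0.0], [-0.0, 0.001, -1.0]]
wrist_force: [-1.0, -0.0, 7.6]
grip_width: 0.001
gripper_force: 4.0
```

>>> send_rows(increments=[0,0,0.1,0,0,0,0,0])

```text
t: 18.65
tool_pos: [480.1, 297.1, -12.3]
tcp_rot: [[-0.774, 0.633, 0.001], [0.633, 0.774, -0.0], [-0.0, 0.0, -1.0]]
wrist_force: [-3.3, -2.0, 15.3]
grip_width: 0.002
gripper_force: 7.4
```

The button is at its stop: the force rose to 15 N with no further travel. I'll release, retract, and check.

>>> send_rows(increments=[0,0,-1,0,0,0,-2,0,0,0,-4,0,0,0,-5,0,0,0,-5,0,2,2,-3,0,3,3,0,0,3,3,0,0,0,0,0,0,0,0,0,0])

```text
t: 19.9
tool_pos: [468.0, 408.9, 186.1]
tcp_rot: [[-0.774, 0.633, -0.001], [0.633, 0.774, -0.001], [-0.0, -0.001, -1.0]]
wrist_force: [0.5, 0.0, 0.5]
grip_width: 0.002
gripper_force: 0.0
```

```bash
python3 m2.py; python3 - <<'E'
from bench import manip
from h import *
for n,b in(('side',(175,140,210,170)),('top',(110,215,155,255))):
    d=manip.snapshot(n);print(n,[(a,np.round(c,1)) for a,c,k in blobs(d['frame'],'green',b)])
E
```

```text
19.9 [468.  408.9 186.1] r 431.6 ang 104.9 phi 140.7
side yellow 73.5 23 [245.7 220. ] r 70.5 ang 231.23
side yellow 73.5 4 [244.5 234.5] r 113.9 ang 238.98
side yellow 31 23 [245.7 220. ] r 34.0 ang 198.76
side yellow 31 4 [244.5 234.5] r 73.5 ang 229.69
side red 26 15 [241.7 242.7] r 95.0 ang 231.47
side red 26 5 [296.4 196.6] r 118.6 ang 20.07
top yellow 73.5 17 [282.5 208.4] r 67.2 ang 230.72
top yellow 31 17 [282.5 208.4] r 67.4 ang 233.54
top red 26 9 [291. 216.] r 94.0 ang 231.96
side [(57, array([191.9, 153.2]))]
top [(143, array([130.4, 234.2]))]
```

```bash
python3 -c "
from bench import manip
print(manip.sign_off())"
```

```text
the job is handed in; nothing more can be done
None
```

The job is handed in: the polariser pointer is on the middle of the red rider to within about 1° by the camera measurements. After that I pressed the green button to its stop and it came back up. The robot is clear, at 19.9 s of the 51 s allowed.

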